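# Tighten the specimen vise with its ratchet lever

### The job

Clamp the wax specimen block: turn the lever of the vise that holds the block clockwise (seen from above) until its jaw is tight. The lever has too little swing left before its stop pin, so lift it off its serrations, swing it back, let it drop into the serrations again and turn it on until the screw stops. Leave the empty vise alone.

Things in the scene. Friction and masses are not known exactly. Their poses are not given: they have to be found in the camera images.
- vise: Vise holding a cream wax block (25 x 40 mm, top at 58 mm) in its jaws; base 180 x 116 x 12 mm, grey tower, black ratchet lever on top. Origin on the vertical axis of lever and screw, at bench height; z up, +x to the jaws; the lever points about to -x. Two stop pins (12 mm thick, 105 high, 45 from axis) limit the arm, lifted or not, to 1.45 rad anticlockwise and 0.92 clockwise of -x, from above.
- vise_knob (a point): Centre of the upright knob (20 mm diameter, 69 to 117 mm above the bench) at the lever's end: 85 mm from the axis, 100 mm above the bench when down. The arm to the axis is 14 mm wide, top at 81 mm. Lifted 10 mm or more (about 4 N, travel 18 mm) the lever leaves its serrations and swings freely while the screw stays; lowered or let go, it meshes again: 12 positions 30 degrees apart, play 2 degrees.
- vise_screw (a joint): Turn of this vise's screw in rad: 0 open, 1.40 tight, where it stops; grows clockwise from above. Starts at 0 to 0.45, with the arm 0.35 rad plus this value clockwise of the vise's -x; stays as left, takes 3 N at the knob. It turns only with the lever down. The jaw by the tower follows, 7.4 mm per rad, and meets the block at 1.40. Swinging back 60 degrees gives room enough to tighten fully.
- spare_knob (a point): Centre of the same knob on the second vise, which is alike but empty (no wax block); 100 mm above the bench. To be left alone.
Mind the look-alikes: they are no part of the job. Leave any red look-alike of the vise alone.

How it is judged:
By the outcome, as a careful person would: the job done as asked, in the order asked, and still so for the second after the job is handed in, with the robot touching nothing.
It also fails if it takes over 42 s, if anything falls off the work surface, if the arm or the gripper's body presses on something with over 40 N, if the wrist force passes 120 N, or if a joint passes its speed limit or range.

### The arm

A 6-joint arm with a two-finger parallel gripper is mounted at the origin on the work surface. World frame = base frame: x ahead of the robot, y to its left, z up, the work surface at z = 0. Lengths are in m, angles in rad, forces in N, time in s.
With the tool pointing down it reaches from about 0.425 to 0.95 m from the base axis. Payload 3.5 kg.
Tool frame: the origin (TCP) lies on the centre line of the jaws, within the pads' length; the fingertips stand 14 mm ahead of it and the grasp point (between the pads) lies 5 mm behind it (ctrl.tip_reach is the distance from the TCP to the fingertips, in m); z points along the fingers, y is the line along which they close (so a half turn about z gives the same grasp; the last joint's range is limited). The gripper opens to 85 mm and grips with 20 to 120 N. Pads are 22 mm wide; open, the fingers measure 114 mm over their backs; the gripper's body (76 mm by 85 mm) begins 54 mm behind the grasp point. The pads swing forward as they close: fully open they stand 13 mm farther back than shut.
Start: joints at [0.963, 0.286, 1.577, -0, 1.279, -0.15], TCP at [0.298, 0.605, 0.245] pointing down, gripper open.
Joint ranges: [-2.77, 2.77], [-0.9, 2.22], [0.21, 2.48], [-1.53, 4.67], [0.24, 2.81], [-2.84, 2.84]. Speed limits (rad/s): [2.79, 2.79, 3.14, 3.14, 3.14, 3.14].

### API

Orientations are given as a unit quaternion [x, y, z, w].
In Python, from plant import get_state, imaging, workorder, ctrl gives the robot as it stands. The module is installed in compiled form; this text tells all that it offers.
- The arm moves only by the shell command python3 -m jog 'ROWS' [FORCE]. ROWS is JSON, a list of rows, each a list of 7 numbers: the closure, from 0 (fully open) to 1 (shut), then the shift along the tool's x, y, z in mm, then the turn, a rotation vector about the tool's x, y, z in rad. In form: [[gripper, tx, ty, tz, ax, ay, az], ...]. A call has 1 to 12 rows; each row is the pose to reach, as a shift and turn from the pose commanded when the call began, along the tool's axes at that moment; what a row does not reach only later rows make up. A row lasts 1/10 s, in which the tool goes at most 50 mm and 8.59 degrees, less where a joint would pass 70% of its speed; a pose out of reach is approached as far as the arm can. A call with a gripper value outside its range is refused whole. The fingers move at their own pace and stop on an object; FORCE is the grip in N (left out, the last holds). Time passes only in rows, so rows that repeat a pose let the fingers close. It gives the time, the measured TCP pose, the force, the opening and the grip force at its end, in the units of the state.
- get_state(): the state, without advancing time (a new reading comes with each control period).
- imaging.read_camera(name): name is "side" or "top"; returns a dict with "image" (480x640x3 uint8, blue, green, red), "fx", "fy", "cx", "cy" (pixels), "R" (3x3) and "t" (3): a world point X has camera coordinates R X + t. Camera axes: x right, y down, z forward; pixel columns grow to the right and rows downward; lengths in m; the calibration is good to about 2 mm. A picture is of the moment at which its call begins. There is no depth.
- workorder.sign_off(): hands the job in; it is judged then, once.
The state is a dict: "time": time; "qpos": joint angles; "dq": joint speeds; "joint_efforts": joint torques, N m; "eef_pos": TCP position; "tcp_rot": TCP orientation; "contact_force": force on the tool from outside, world axes, zero at the start; "wrist_torque": the same for the moment, N m; "opening": opening from 0.0 (shut) to 1.0 (fully open); "finger_force": force on a finger pad.
Only numpy, scipy, OpenCV 4.12 (cv2) and the standard library are available. Lean on these libraries where they do the work, as an engineer would, in place of code of your own. Each camera call takes 0.05 s, during which the arm holds its last target. There are 200 camera calls.

## Working session

There is one attempt and no reset: what is moved stays moved. The work goes in short steps, Python scripts to look and compute and a shell command to move; the robot and the scene stay as the last step left them, time stands still between calls to the robot, and variables do not carry over. Pictures are saved under pics/ and viewed, at most 10 in all, crops included, and the job is handed in when it is done.

```bash
mkdir -p pics; python3 - <<'E'
from plant import get_state, imaging
import cv2, numpy as np
for n in("top","side"):
    c=imaging.read_camera(n); cv2.imwrite(f"pics/{n}0.png",c["image"]); print(n,c["fx"],c["cx"],c["cy"],np.round(c["R"],3).tolist(),np.round(c["t"],3))
s=get_state(); print(s["time"],s["eef_pos"],s["tcp_rot"],s["contact_force"],s["opening"])
E
```

```text
top 542.9037110316827 317.0513161477981 244.8662569102039 [[-0.027, -0.999, 0.028], [-0.996, 0.024, -0.09], [0.089, -0.03, -0.996]] [0.011 0.426 1.15 ]
side 564.4031304232906 314.6620320874311 241.49610165333627 [[0.907, -0.421, 0.015], [-0.207, -0.476, -0.855], [0.367, 0.772, -0.518]] [-0.386  0.161  0.975]
0.1 [0.29795271 0.60504379 0.24406069] [ 2.26880996e-01  9.73921886e-01 -1.00599599e-03 -4.00737948e-04] [-0.18675615  0.20403282 -0.53785515] 1.002082772018538
```

View pics/top0.png

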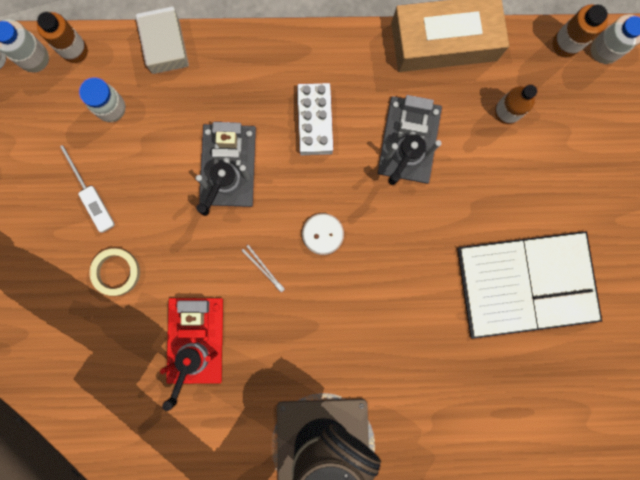

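View pics/side0.png

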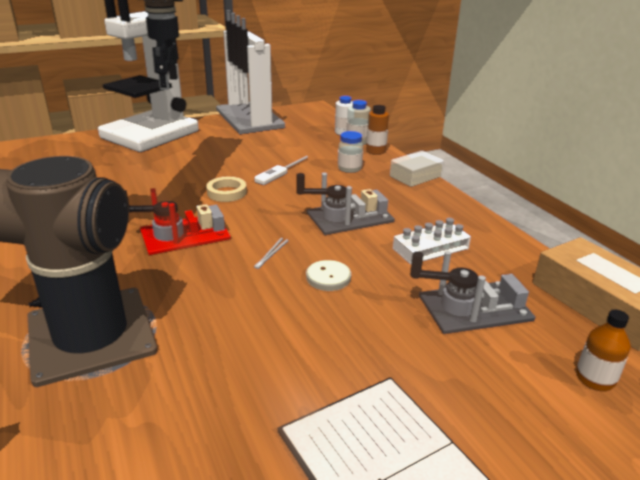

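Three candidates show in the top view: the grey vise at (225,170) with a cream block, the grey one at (410,140) with empty jaws, and a red one at (192,345). The first fits, being neither empty nor red. I'll confirm it in an enlarged crop.

```bash
python3 - <<'E'
import cv2, numpy as np
a=cv2.imread("pics/top0.png")[115:215,180:270]; b=cv2.imread("pics/side0.png")[165:240,290:400]
A=cv2.resize(a,None,fx=5.5,fy=5.5,interpolation=cv2.INTER_CUBIC)[:550,:400+95]
B=cv2.resize(b,(300,205),interpolation=cv2.INTER_CUBIC)
o=np.zeros((550,800,3),np.uint8); o[:,:495]=A; o[:205,500:]=B
cv2.imwrite("pics/crop1.png",o)
E
```

```text
(no output)
```

View pics/crop1.png

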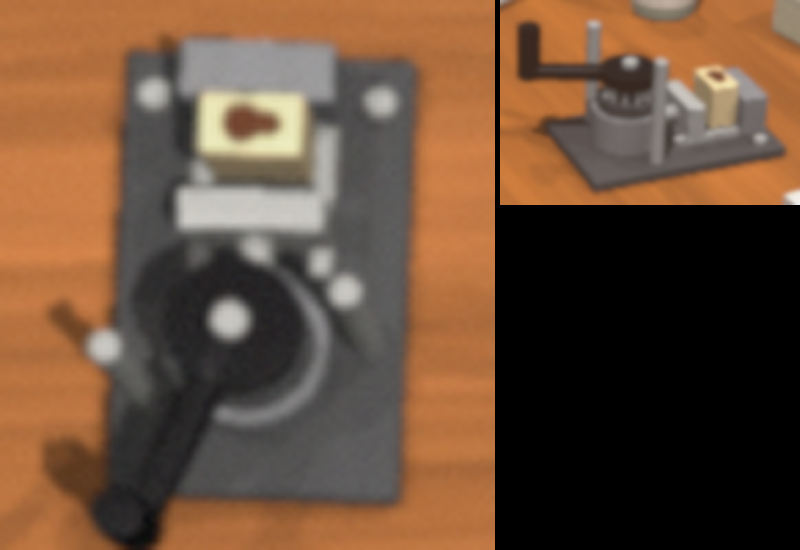

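The crop confirms it: grey vise with the cream block in its jaws. Hub bolt is at about (221.6,173.0), knob top (202.5,208.2), pin tops (198.9,177.9) and (242.7,168.1).

```bash
cat >h.py <<'E'
import numpy as np
from plant import imaging,get_state
def ray(c,u,v,z):
    R,t=np.array(c["R"]),np.array(c["t"]); C=-R.T@t
    d=R.T@np.array([(u-c["cx"])/c["fx"],(v-c["cy"])/c["fy"],1]); return C+d*(z-C[2])/d[2]
def proj(c,X):
    p=np.array(c["R"])@X+c["t"]; return [c["fx"]*p[0]/p[2]+c["cx"],c["fy"]*p[1]/p[2]+c["cy"]]
E
python3 - <<'E'
from h import *
from scipy.spatial.transform import Rotation as Ro
c=imaging.read_camera("top"); s_=imaging.read_camera("side")
f=lambda x,y,z:ray(c,180+x/5.5,115+y/5.5,z)
B=[f(x,y,.012) for x,y in((125,50),(413,62),(398,502),(107,490))]
d=(B[0]+B[1]-B[2]-B[3])/2; yaw=np.arctan2(d[1],d[0])
print("base",np.round(B,4),np.linalg.norm(d),yaw)
hub=f(229,319,.09); k=f(125,513,.117); p1=f(104,346,.105); p2=f(345,292,.105)
for n,p in(("hub",hub),("knob",k),("p1",p1),("p2",p2)):
    e=p-hub; a=np.arctan2(e[1],e[0])-(yaw+np.pi); print(n,np.round(p,4),np.linalg.norm(e[:2]),"cw of -x",-((a+np.pi)%(2*np.pi)-np.pi))
print("side proj knob",proj(s_,k),"hub",proj(s_,hub))
s=get_state(); print(Ro.from_quat(s["tcp_rot"]).as_matrix().round(3))
E
```

```text
base [[0.6994 0.2443 0.012 ]
 [0.6924 0.1296 0.012 ]
 [0.5145 0.1385 0.012 ]
 [0.5218 0.2527 0.012 ]] 0.1779365602253466 -0.04858798059374533
hub [0.5715 0.1929 0.09  ] 0.0 cw of -x 3.093004672996048
knob [0.4954 0.2269 0.117 ] 0.08334491571328566 cw of -x 0.3715231875616922
p1 [0.559  0.2361 0.105 ] 0.04504369145265236 cw of -x 1.2410716670562472
p2 [0.5773 0.1484 0.105 ] 0.04486991344058841 cw of -x -1.7476983426217636
side proj knob [np.float64(301.25408757207117), np.float64(175.18629892504384)] hub [np.float64(337.7969660547886), np.float64(186.31706747977992)]
[[-0.897  0.442 -0.001]
 [ 0.442  0.897 -0.001]
 [ 0.    -0.001 -1.   ]]
```

```bash
python3 -m jog '[[0,-20,-15,0,0,0,0],[0,-55,-40,5,0,0,0],[0,-95,-70,15,0,0,0],[0,-135,-99,25,0,0,0],[0,-175,-128,35,0,0,0],[0,-215,-158,45,0,0,0],[0,-255,-187,55,0,0,0],[0,-295,-216,60,0,0,0],[0,-325,-238,64,0,0,0],[0,-340,-249,64,0,0,0],[0,-345,-253,64,0,0,0.02],[0,-345,-253,64,0,0,-0.037]]' 40
python3 - <<'E'
from h import *
import cv2
from scipy.spatial.transform import Rotation as Ro
c=imaging.read_camera("side")
cv2.imwrite("pics/s2.png",cv2.resize(c["image"][90:240,210:410],(800,600),interpolation=cv2.INTER_CUBIC))
s=get_state(); print(s["time"],s["eef_pos"],s["qpos"]);print(Ro.from_quat(s["tcp_rot"]).as_matrix().round(3))
for p in ([.4945,.2275,.117],[.4945,.2275,.1],s["eef_pos"]): print((np.array(proj(c,np.array(p)))-[210,90])*4)
E
```

```text
time: 1.4
eef_pos: [0.4962, 0.2255, 0.1813]
tcp_rot: [0.21, 0.978, 0.0, -0.0]
contact_force: [-1.7, 0.3, -0.2]
opening: 1.0
finger_force: 0.0
1.45 [0.49589757 0.22608204 0.18131373] [ 2.41371370e-01  6.35290457e-02  1.95376768e+00  4.31340382e-04
  1.12446576e+00 -9.11033632e-01]
[[-0.914  0.406 -0.   ]
 [ 0.406  0.914  0.   ]
 [ 0.     0.    -1.   ]]
[363.06647639 340.56817865]
[363.00423441 368.03368724]
[366.68575437 233.65099199]
```

View pics/s2.png

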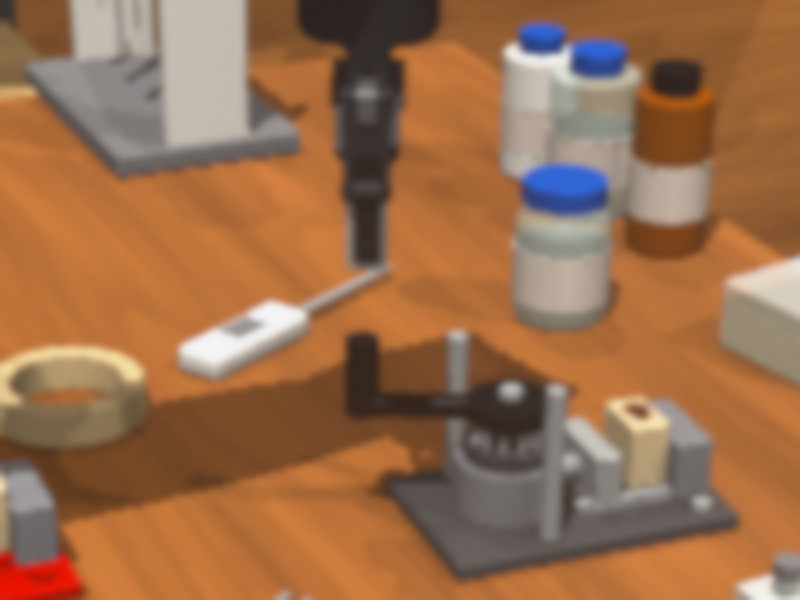

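The knob (top at 362,338 in the crop) sits where predicted, directly below the gripper, so I'll descend and grip.

```bash
python3 -m jog '[[0,1,0,15,0,0,0],[0,2,0,40,0,0,0],[0,2,0,65,0,0,0],[0,2,0,79,0,0,0],[0,2,0,83,0,0,0],[0.5,2,0,83,0,0,0],[1,2,0,83,0,0,0],[1,2,0,83,0,0,0],[1,2,0,83,0,0,0],[1,2,0,83,0,0,0],[1,2,0,83,0,0,0],[1,2,0,83,0,0,0]]' 60
```

```text
time: 2.65
eef_pos: [0.4948, 0.2274, 0.0994]
tcp_rot: [0.209, 0.978, 0.001, 0.001]
contact_force: [-0.8, 1.9, 5.2]
opening: 0.218
finger_force: 58.6
```

```bash
python3 -m jog '[[1,0,0,-4,0,0,0],[1,0,0,-9,0,0,0],[1,0,0,-14,0,0,0],[1,0,0,-14,0,0,0],[1,0,0,-14,0,0,0]]'
python3 - <<'E'
from h import *
import cv2
c=imaging.read_camera("side")
cv2.imwrite("pics/s3.png",cv2.resize(c["image"][130:250,270:430],(800,600),interpolation=cv2.INTER_CUBIC))
print(get_state()["qpos"])
E
```

```text
time: 3.15
eef_pos: [0.4944, 0.2267, 0.112]
tcp_rot: [0.209, 0.978, 0.0, 0.001]
contact_force: [4.7, -0.3, -4.4]
opening: 0.217
finger_force: 59.8
[ 2.43531172e-01  1.51068752e-01  1.99967392e+00 -6.99319108e-04
  9.89778587e-01 -9.06446694e-01]
```

View pics/s3.png

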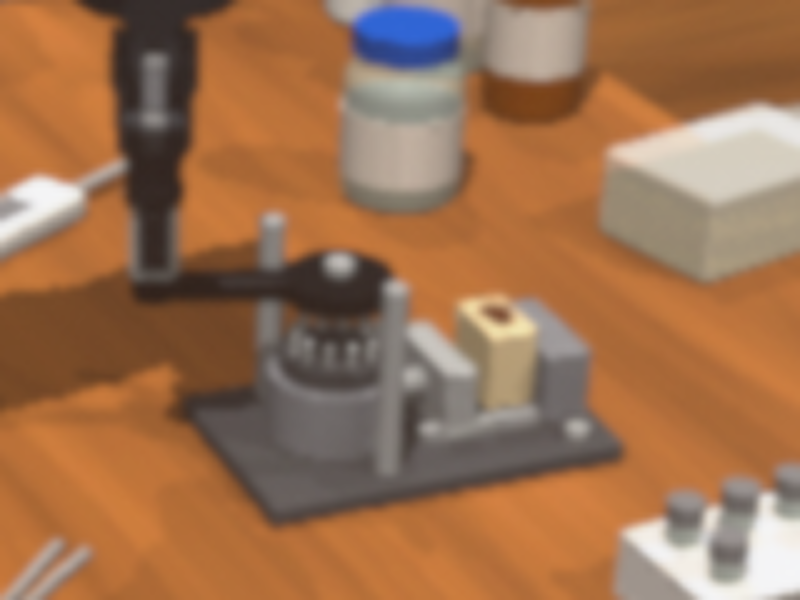

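The lever is lifted: the hub disk at (335,275) stands clear of the serrations at (335,345). Swing it back 60°.

```bash
python3 -m jog '[[1,-0.5,-4,-15,0,0,-0.05],[1,-1,-11,-15,0,0,-0.13],[1,-3.5,-22,-15,0,0,-0.26],[1,-7,-32,-15,0,0,-0.39],[1,-12,-42,-15,0,0,-0.52],[1,-18,-51.5,-15,0,0,-0.65],[1,-25,-60,-15,0,0,-0.78],[1,-33.5,-67,-15,0,0,-0.91],[1,-39,-71,-15,0,0,-1.0],[1,-43,-73.5,-15,0,0,-1.047],[1,-43,-73.5,-15,0,0,-1.047],[1,-43,-73.5,-15,0,0,-1.047]]'
python3 - <<'E'
from h import *
s=get_state();e=s["eef_pos"][:2]-np.array([.5715,.1929]);print(s["qpos"][5],np.linalg.norm(e),-((np.arctan2(e[1],e[0])+.0486-np.pi+np.pi)%(2*np.pi)-np.pi))
E
```

```text
time: 4.4
eef_pos: [0.5031, 0.1437, 0.1227]
tcp_rot: [-0.306, 0.952, 0.002, 0.002]
contact_force: [15.6, 7.8, -24.8]
opening: 0.213
finger_force: 59.8
-2.1143051162171176 0.08421057070147338 -0.6722469135095483
```

My lift rows added up to 29 mm because each call starts from the last commanded pose. The lever was therefore pulled against its top stop at 25 N and the grip slipped up a little. The angle is right, so I'll lower it.

```bash
python3 -m jog '[[1,0,0,6,0,0,0],[1,0,0,11,0,0,0],[1,0,0,15,0,0,0],[1,0,0,18,0,0,0],[1,0,0,20,0,0,0],[1,0,0,20,0,0,0],[1,0,0,20,0,0,0]]'
```

```text
time: 5.1
eef_pos: [0.5036, 0.1431, 0.1071]
tcp_rot: [-0.307, 0.952, 0.001, 0.001]
contact_force: [5.2, 3.8, -5.6]
opening: 0.215
finger_force: 62.2
```

```bash
python3 -m jog '[[0.5,0,0,0,0,0,0],[0.4,0,0,0,0,0,0],[0.4,0,0,0,0,0,0],[0.4,0,0,4,0,0,0],[0.4,0,0,9,0,0,0],[0.4,0,0,9,0,0,0],[1,0,0,9,0,0,0],[1,0,0,9,0,0,0],[1,0,0,9,0,0,0],[1,0,0,9,0,0,0],[1,0,0,9,0,0,0]]' 60
python3 - <<'E'
from h import *
import cv2
c=imaging.read_camera("side")
cv2.imwrite("pics/s4.png",cv2.resize(c["image"][130:250,270:430],(800,600),interpolation=cv2.INTER_CUBIC))
s=get_state();e=s["eef_pos"][:2]-np.array([.5715,.1929]);print(s["qpos"][5],np.linalg.norm(e),-((np.arctan2(e[1],e[0])+.0486-np.pi+np.pi)%(2*np.pi)-np.pi))
E
```

```text
time: 6.2
eef_pos: [0.5033, 0.1423, 0.0985]
tcp_rot: [-0.308, 0.951, 0.0, -0.0]
contact_force: [-1.5, 1.3, 2.0]
opening: 0.214
finger_force: 58.5
-2.1156901894195324 0.08495715355003143 -0.6864653288765865
```

View pics/s4.png

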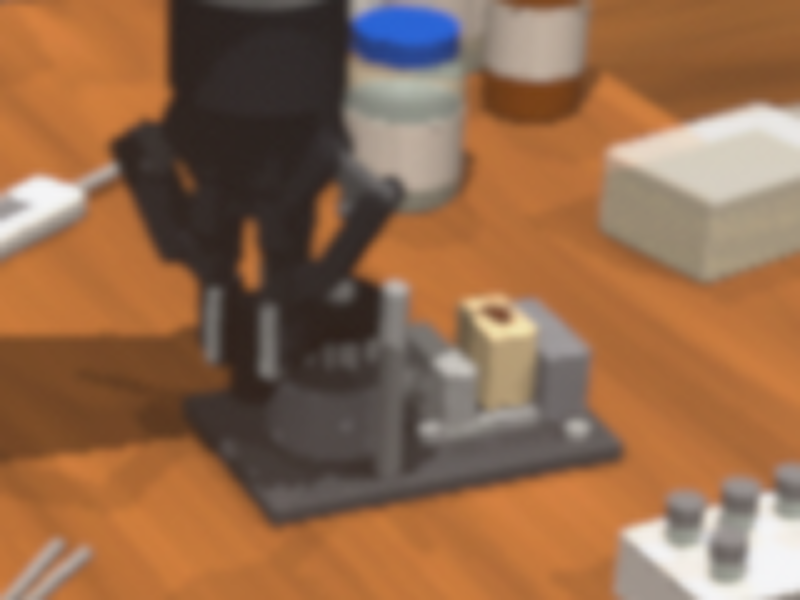

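The lever is down on its serrations (hub bolt at about (345,290), against 265 when lifted) and gripped. Now I'll turn it clockwise.

```bash
python3 -m jog '[[1,0,5,0,0,0,0.06],[1,-1.4,15.2,0,0,0,0.18],[1,-3.8,25.1,0,0,0,0.3],[1,-7.4,34.7,0,0,0,0.42],[1,-12.1,43.7,0,0,0,0.54],[1,-17.9,52.1,0,0,0,0.66],[1,-20,54.8,0,0,0,0.7],[1,-20,54.8,0,0,0,0.7]]'
python3 - <<'E'
from h import *
s=get_state();e=s["eef_pos"][:2]-np.array([.5715,.1929]);a=np.arctan2(e[1],e[0]);print(np.linalg.norm(e),-((a+.0486-np.pi+np.pi)%(2*np.pi)-np.pi), s["contact_force"][:2]@[np.sin(a),-np.cos(a)])
E
```

```text
time: 7.05
eef_pos: [0.4859, 0.1989, 0.0985]
tcp_rot: [0.036, 0.999, -0.0, -0.002]
contact_force: [-7.2, -0.1, 6.9]
opening: 0.217
finger_force: 59.0
0.08585713533209494 0.021019037527977513 -0.6237616747987832
```

```bash
python3 -m jog '[[1,0,4,0,0,0,0.05],[1,-0.6,10.2,0,0,0,0.12],[1,-2.4,20.2,0,0,0,0.24],[1,-5.4,29.9,0,0,0,0.36],[1,-9.6,39.3,0,0,0,0.48],[1,-14.8,48,0,0,0,0.6],[1,-14.8,48,0,0,0,0.6],[1,-14.8,48,0,0,0,0.6]]'
cat >m.py <<'E'
from h import *
s=get_state();e=s["eef_pos"][:2]-np.array([.5715,.1929]);a=np.arctan2(e[1],e[0]);print(np.linalg.norm(e),-((a+.0486-np.pi+np.pi)%(2*np.pi)-np.pi), s["contact_force"][:2]@[np.sin(a),-np.cos(a)])
E
python3 m.py
```

```text
time: 7.85
eef_pos: [0.5037, 0.2474, 0.0987]
tcp_rot: [0.331, 0.944, 0.001, -0.003]
contact_force: [-8.2, 6.8, 6.7]
opening: 0.214
finger_force: 59.1
0.08693967591055296 0.6283163711974176 0.2051947195708017
```

```bash
python3 -m jog '[[1,-1,2,0,0,0,0.025],[1,-1,4,0,0,0,0.05],[1,-1.2,6,0,0,0,0.07],[1,-1.5,8,0,0,0,0.095],[1,-1.5,8,0,0,0,0.095],[1,-1.5,8,0,0,0,0.095]]'; python3 m.py
```

```text
time: 8.45
eef_pos: [0.5089, 0.2533, 0.0988]
tcp_rot: [0.375, 0.927, 0.001, -0.004]
contact_force: [-10.6, 8.4, 7.4]
opening: 0.215
finger_force: 59.2
0.08701096186389994 0.7194215297978839 -1.2863277763418388
```

```bash
python3 -m jog '[[1,-1,2,0,0,0,0.02],[1,-1.5,4,0,0,0,0.045],[1,-1.5,6,0,0,0,0.06],[1,-1.5,6,0,0,0,0.06],[1,-1.5,6,0,0,0,0.06]]'; python3 m.py
```

```text
time: 8.95
eef_pos: [0.5132, 0.2574, 0.0989]
tcp_rot: [0.403, 0.915, 0.001, -0.006]
contact_force: [-14.4, 11.1, 8.6]
opening: 0.214
finger_force: 59.4
0.08698228827469262 0.7870668573435027 -3.2246401839314522
```

```bash
python3 - <<'E'
from h import *
import cv2
from scipy.optimize import least_squares as ls
P=np.array([[.4948,.2274],[.5033,.1423],[.4859,.1989],[.5037,.2474],[.5089,.2533],[.5132,.2574]])
r=ls(lambda c:np.linalg.norm(P-c,axis=1)-.085,[.5715,.193]);print(r.x,r.fun)
e=P-r.x;print(3.093-(np.arctan2(e[:,1],e[:,0])%(2*np.pi)))
a=imaging.read_camera("top")["image"][110:220,180:260];b=imaging.read_camera("side")["image"][155:245,290:400]
o=np.zeros((550,800,3),np.uint8);o[:,:400]=cv2.resize(a,(400,550),interpolation=2);o[:327,400:]=cv2.resize(b,(400,327),interpolation=2)
cv2.imwrite("pics/s5.png",o)
E
```

```text
[0.57102354 0.1944979 ] [-0.00197846  0.00050496  0.00023729  0.00062179  0.00053959  0.00044142]
[ 0.35889943 -0.70524183  0.0030756   0.61742282  0.70934563  0.77884769]
```

View pics/s5.png

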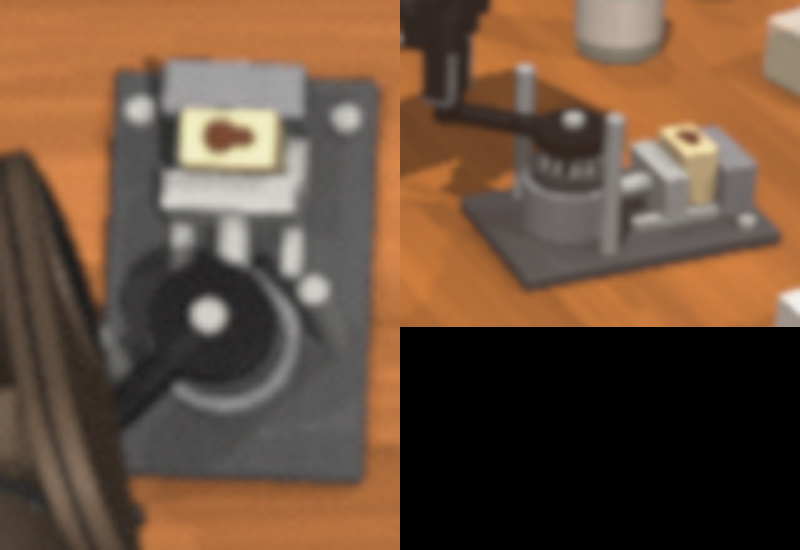

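```bash
python3 - <<'E'
from h import *
import cv2
c=imaging.read_camera("top")
A=np.array([.5708,.1938])
th=np.arange(-.3,1.3,.02)
for name,img in(("t0",cv2.imread("pics/top0.png")),("now",c["image"])):
    g=cv2.cvtColor(img,6).astype(np.float32)
    for r in(.035,.04,.045,.05,.055):
        P=[proj(c,np.array([*(A+r*np.array([np.cos(3.093-t),np.sin(3.093-t)])),.081])) for t in th]
        v=cv2.remap(g,np.float32(P)[None,:,0].copy(),np.float32(P)[None,:,1].copy(),1)[0]
        m=v<45; w=np.clip(60-v,0,None)
        print(name,r,v[::4].astype(int).tolist())
E
```

```text
t0 0.035 [118, 119, 116, 107, 104, 95, 63, 36, 40, 39, 37, 31, 35, 42, 50, 56, 64, 65, 70, 80]
t0 0.04 [75, 72, 73, 74, 75, 76, 64, 37, 38, 39, 33, 32, 43, 49, 62, 83, 91, 92, 95, 96]
t0 0.045 [76, 78, 79, 80, 80, 78, 76, 43, 39, 38, 37, 36, 45, 49, 57, 70, 78, 81, 86, 95]
t0 0.05 [82, 82, 80, 81, 80, 79, 78, 53, 39, 40, 33, 37, 48, 46, 48, 67, 77, 73, 90, 94]
t0 0.055 [83, 85, 83, 81, 79, 79, 79, 59, 38, 42, 36, 42, 46, 45, 56, 69, 78, 107, 123, 128]
now 0.035 [133, 132, 128, 115, 106, 100, 91, 84, 81, 79, 70, 45, 38, 41, 42, 38, 38, 50, 58, 58]
now 0.04 [80, 77, 75, 73, 73, 74, 73, 74, 76, 80, 80, 56, 34, 40, 42, 38, 54, 88, 98, 96]
now 0.045 [76, 76, 75, 77, 77, 76, 76, 76, 77, 78, 82, 69, 34, 38, 35, 36, 57, 75, 77, 70]
now 0.05 [81, 78, 77, 76, 77, 76, 74, 76, 77, 78, 82, 73, 36, 38, 36, 40, 45, 46, 48, 51]
now 0.055 [87, 84, 81, 79, 77, 75, 75, 76, 76, 78, 82, 81, 46, 41, 46, 44, 45, 44, 45, 47]
```

```bash
python3 -m jog '[[1,1.5,2,0,0,0,0.02],[1,1.5,4,0,0,0,0.045],[1,1.5,4,0,0,0,0.045],[1,1.5,4,0,0,0,0.045]]'; python3 m.py; python3 -c "
from plant import get_state; s=get_state(); print(s['wrist_torque'],s['eef_pos'],s['dq'].round(3) if hasattr(s['dq'],'round') else s['dq'])"
```

```text
time: 9.5
eef_pos: [0.515, 0.2596, 0.0986]
tcp_rot: [0.423, 0.906, -0.001, -0.005]
contact_force: [-14.5, 6.0, 10.2]
opening: 0.215
finger_force: 59.5
0.08736512172161785 0.8192924415038347 -7.190542561552842
[0.84905566 1.98491259 0.25164427] [0.51502404 0.25955681 0.09861643] [-0.001 -0.001 -0.    -0.    -0.002 -0.001]
```

```bash
cat >edge.py <<'E'
from h import *
import cv2
c=imaging.read_camera("top")
A=np.array([.5708,.1938]); th=np.arange(0,1.0,.01)
for name,img in(("t0",cv2.imread("pics/top0.png")),("now",c["image"])):
    g=cv2.cvtColor(img,6).astype(np.float32); o=[]
    for r in(.04,.045,.05,.055):
        P=[proj(c,np.array([*(A+r*np.array([np.cos(3.093-t),np.sin(3.093-t)])),.081])) for t in th]
        v=cv2.remap(g,np.float32(P)[None,:,0].copy(),np.float32(P)[None,:,1].copy(),1)[0]
        o.append(round(float(th[np.argmax(v<58)]),3))
    print(name,o)
E
python3 edge.py
```

```text
t0 [0.2, 0.24, 0.26, 0.27]
now [0.61, 0.63, 0.65, 0.67]
```

```bash
python3 -m jog '[[1,1,2,0,0,0,0.02],[1,1,4,0,0,0,0.03],[1,1,5,0,0,0,0.03],[1,1,5,0,0,0,0.03],[1,1,5,0,0,0,0.03]]'; python3 m.py; python3 edge.py
```

```text
time: 10.05
eef_pos: [0.5167, 0.2614, 0.0983]
tcp_rot: [0.435, 0.9, -0.005, -0.006]
contact_force: [-19.4, -2.3, 14.1]
opening: 0.217
finger_force: 60.3
0.08773732352105121 0.8476707952583893 -16.62560715032608
t0 [0.2, 0.24, 0.26, 0.27]
now [0.64, 0.65, 0.67, 0.69]
```

Resistance rises steeply (17 N at the knob, well above the 3 N running torque) at an arm angle near the expected 0.70 plus play, and well short of the pin at 0.92. The screw is at its stop, so I'll release and retreat upward.

```bash
python3 -m jog '[[0.4,0,0,0,0,0,0],[0.4,0,0,0,0,0,0],[0.4,0,0,0,0,0,0],[0.4,0,0,-5,0,0,0],[0.4,0,0,-25,0,0,0],[0.4,0,0,-55,0,0,0],[0.4,0,0,-90,0,0,0],[0.4,40,0,-120,0,0,0],[0.4,80,0,-130,0,0,0],[0.4,110,0,-130,0,0,0],[0.4,120,0,-130,0,0,0],[0.4,120,0,-130,0,0,0]]'; python3 edge.py
python3 - <<'E'
from h import *
import cv2
a=imaging.read_camera("top")["image"][110:220,180:260];b=imaging.read_camera("side")["image"][155:245,290:400]
o=np.zeros((550,800,3),np.uint8);o[:,:400]=cv2.resize(a,(400,550),interpolation=2);o[:327,400:]=cv2.resize(b,(400,327),interpolation=2)
cv2.imwrite("pics/s6.png",o)
E
```

```text
time: 11.3
eef_pos: [0.4476, 0.3565, 0.2285]
tcp_rot: [0.436, 0.9, 0.0, 0.0]
contact_force: [-0.1, -0.6, -0.0]
opening: 0.597
finger_force: 0.0
t0 [0.2, 0.24, 0.26, 0.27]
now [0.57, 0.59, 0.6, 0.62]
```

View pics/s6.png

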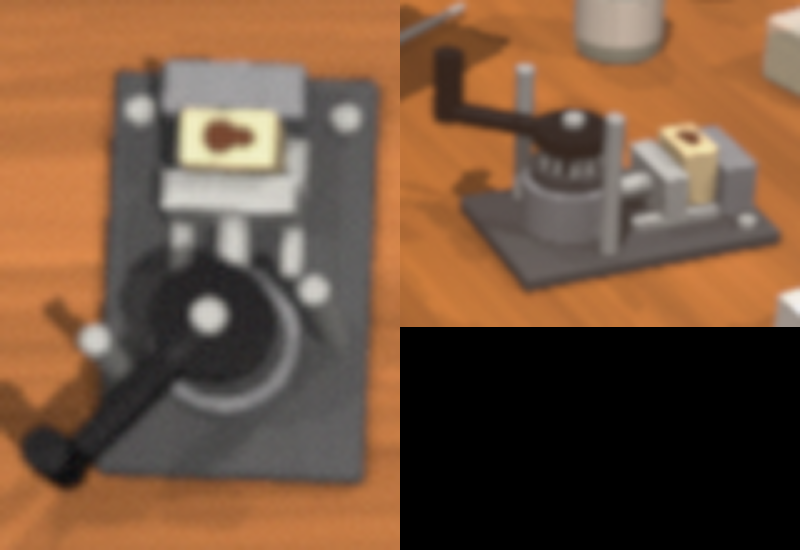

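The lever is down and the jaw is against the block. The lever rests about 0.35 rad past its starting angle, which with the 60° swing-back is a screw turn of about 1.40. The robot is clear, so I'm handing in.

```bash
python3 -c "
from plant import workorder; print(workorder.sign_off())"
```

```text
the job is handed in; nothing more can be done
None
```

I tightened the vise holding the wax block until its screw stopped (about 1.40 rad by the camera), with the lever back down in its serrations and the empty and red vises untouched. I handed the job in at about 11.5 s, and the hand-in returned no verdict.

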